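# Find the full tin of brass inserts by weight and bring it to the lathe tray

### The arm

A 6-joint arm with a two-finger parallel gripper is mounted at the origin on the work surface. World frame = base frame: x ahead of the robot, y to its left, z up, the work surface at z = 0. Lengths are in m, angles in rad, forces in N, time in s.
With the tool pointing down it reaches from about 0.325 to 0.775 m from the base axis. Payload 5.5 kg.
Tool frame: the origin (TCP) lies on the centre line of the jaws, within the pads' length; the fingertips stand 17 mm ahead of it and the grasp point (between the pads) lies 2 mm behind it; x points along the fingers, z is the direction in which the jaws open and shut, and the axes are right-handed (so a half turn about x gives the same grasp; the last joint's range is limited). The gripper opens to 88 mm and grips with 3 to 60 N. Pads are 20 mm wide; open, the fingers measure 115 mm over their backs; the gripper's body (75 mm by 178 mm) begins 61 mm behind the grasp point.
Start: joints at [-1.246, 0.091, 1.231, -0, 1.82, -0.057], TCP at [0.224, -0.557, 0.24] pointing down, gripper open.
Joint ranges: [-2.87, 2.87], [-0.86, 2.18], [0.17, 2.46], [-1.51, 4.65], [0.06, 2.69], [-2.65, 2.65]. Speed limits (rad/s): [2.57, 2.57, 3.01, 3.14, 3.14, 3.14].

### API

Orientations are given as a 3x3 rotation matrix whose columns are the frame's x, y, z axes.
In Python, from station import sense, optics, job gives the robot as it stands.
- The arm moves only by the tool jog_arm, never from a script. Its argument "series" is a list that holds one entry, the list of rows, each a list of 4 numbers: the shift along the tool's x, y, z in cm, then the turn about the tool's x in rad. In form: [[[tx, ty, tz, twist], ...]]. A call has 1 to 10 rows; each row shifts and turns the commanded pose from where the row before left it, along the tool's axes as they then stand; what a row does not reach is not made up. A row lasts 1/12 s, in which the tool goes at most 41.7 mm and 7.16 degrees, less where a joint would pass 70% of its speed; a pose out of reach is approached as far as the arm can. A call with a gripper value outside its range is refused whole. "jaw" is the finger opening in cm, from 0 to 8.78, set as the call begins (left out, the last holds). The fingers move at their own pace and stop on an object; the grip force is fixed at half the most. Time passes only in rows, so rows that do not move let the fingers close. It gives the time, the measured TCP pose, the force and the opening at its end, in the units of the state.
- sense(): the state, without advancing time (a new reading comes with each control period).
- optics.get_image(name): name is "side" or "top" or "wrist"; returns a dict with "color" (400x640x3 uint8, red, green, blue), "range_z" (400x640 float32, m along the optical axis (not along the pixel's ray), 0 where there is no reading), "fx", "fy", "cx", "cy" (pixels), "rvec" (rotation vector, rad) and "tvec" (3), from world to camera coordinates, as OpenCV has them; the wrist camera has in their place "tool_from_camera" (4x4, takes a point from camera to tool coordinates, whose origin is the TCP and whose axes are the tool frame's). Camera axes: x right, y down, z forward; pixel columns grow to the right and rows downward; lengths in m; the calibration is good to about 2 mm. A picture is of the moment at which its call begins: read the wrist's pose just before it.
- job.sign_off(): hands the job in, once; it reports no verdict.
The state is a dict: "time_s": time; "joint_positions": joint angles; "qd": joint speeds; "effort": joint torques, N m; "position": TCP position; "tcp_rot": TCP orientation; "ft_force": force on the tool from outside, world axes, zero at the start; "torque": the same for the moment, N m; "width": finger opening in m.
Only numpy, scipy, OpenCV 4.12 (cv2) and the standard library are available. Lean on these libraries where they do the work, as an engineer would, in place of code of your own. Each camera call takes 0.05 s, during which the arm holds its last target.

### The job

Three identical closed tins stand on the rubber mat, but only one is still full of brass inserts; the other two are all but empty, and only their weight tells. Lift them to find the full one and stand it upright in the shallow wooden tray, setting it down gently rather than dropping it. The two light tins must end up standing where they were.

Things in the scene. Friction and masses are not known exactly. Their poses are not given: they have to be found in the camera images.
- tin_a_mid (a point): one of three look-alike closed tins (green, plain paper band, steel lid): rigid cylinder, 56 mm diameter, 80 mm high, upright in a row on a black rubber mat 4 mm thick, at least 110 mm between centres. Full: 0.50 to 0.68 kg, contents may shift 3 mm inside; light: 0.13 kg. Any of the three may be the full one. This point is the tin's centre, 40 mm above its foot; z is its upright axis
- tin_b_mid (a point): one of three look-alike closed tins (green, plain paper band, steel lid): rigid cylinder, 56 mm diameter, 80 mm high, upright in a row on a black rubber mat 4 mm thick, at least 110 mm between centres. Full: 0.50 to 0.68 kg, contents may shift 3 mm inside; light: 0.13 kg. Any of the three may be the full one. This point is the tin's centre, 40 mm above its foot; z is its upright axis
- tin_c_mid (a point): one of three look-alike closed tins (green, plain paper band, steel lid): rigid cylinder, 56 mm diameter, 80 mm high, upright in a row on a black rubber mat 4 mm thick, at least 110 mm between centres. Full: 0.50 to 0.68 kg, contents may shift 3 mm inside; light: 0.13 kg. Any of the three may be the full one. This point is the tin's centre, 40 mm above its foot; z is its upright axis
- tray: shallow open tray of pale wood, fixed: 150 x 150 mm, 22 mm high, walls and floor 8 mm thick (134 x 134 mm inside). Origin: centre of its underside, on the bench; x and y along its sides. Other shop things (jar 100 mm high, bowl, chuck, gouge) stand farther out; carry tins with their feet 120 mm or more above the bench to clear them
- tray_in (a point): centre of the tray's inner floor, 8 mm above the bench; same axes as the tray

How it is judged:
On the way:
1. a tin is lifted at least 30 mm clear (((height (world z) of tin_a_mid above 0.074 m and contact force between the fingers and tin_a above 0.5 N) or (height (world z) of tin_b_mid above 0.074 m and contact force between the fingers and tin_b above 0.5 N) or (height (world z) of tin_c_mid above 0.074 m and contact force between the fingers and tin_c above 0.5 N))), for 0.2 s.
At the end, for the whole second after the job is handed in: The full tin stands upright (within 10 degrees) in the tray, at rest, its centre within 60 mm of the tray's centre, the tray bearing its whole weight (over 3.2 N); the two light tins stand upright and at rest within 40 mm of where they began (((horizontal distance between tin_a_mid and tray_in below 0.06 m and angle between each of tin_a_mid, tin_b_mid, tin_c_mid's own z axis and vertical below 0.18 rad and contact force between tin_a and tray above 3.2 N and linear speed of each of tin_a, tin_b, tin_c below 0.02 m/s and distance of each of tin_b_mid, tin_c_mid from where it was at the start of the episode below 0.04 m) or (horizontal distance between tin_b_mid and tray_in below 0.06 m and angle between each of tin_b_mid, tin_a_mid, tin_c_mid's own z axis and vertical below 0.18 rad and contact force between tin_b and tray above 3.2 N and linear speed of each of tin_b, tin_a, tin_c below 0.02 m/s and distance of each of tin_a_mid, tin_c_mid from where it was at the start of the episode below 0.04 m) or (horizontal distance between tin_c_mid and tray_in below 0.06 m and angle between each of tin_c_mid, tin_a_mid, tin_b_mid's own z axis and vertical below 0.18 rad and contact force between tin_c and tray above 3.2 N and linear speed of each of tin_c, tin_a, tin_b below 0.02 m/s and distance of each of tin_a_mid, tin_b_mid from where it was at the start of the episode below 0.04 m))); the robot touches nothing.
It fails at once if a tin lands at more than 0.7 m/s (dropped from over about 30 mm, or struck) ((height (world z) of tin_a_mid below 0.062 m and linear speed of tin_a above 0.7 m/s) or (height (world z) of tin_b_mid below 0.062 m and linear speed of tin_b above 0.7 m/s) or (height (world z) of tin_c_mid below 0.062 m and linear speed of tin_c above 0.7 m/s)).
It also fails if it takes over 64 s, if anything falls off the work surface, if the arm or the gripper's body presses on something with over 40 N, if the wrist force passes 120 N, or if a joint passes its speed limit or range.

## Working session

There is one attempt and no reset: what is moved stays moved. The work goes in short steps, Python scripts to look and compute and a tool call to move; the robot and the scene stay as the last step left them, time stands still between calls to the robot, and variables do not carry over. Pictures are saved under pics/ and viewed, and the job is handed in when it is done.

Besides the shell and the picture viewer there is one more tool, called after "Call:" in YAML: its name, and indented under it one key for each argument. jog_arm: Moves the arm, as the interface text tells. Its arguments: {"type":"object","properties":{"series":{"type":"array","items":{"type":"array","items":{"type":"array","items":{"type":"number"}}}},"jaw":{"type":"number"}},"required":["series"]}

```bash
ls; mkdir -p pics; python3 - <<'E'
from station import sense, optics, job
import cv2,numpy as np
s=sense(); print(s)
for n in("top","side"):
    d=optics.get_image(n); cv2.imwrite(f"pics/{n}0.png",d["color"][:,:,::-1]); np.savez(f"{n}0.npz",**d)
    print(n,{k:d[k] for k in d if k not in("color","range_z")})
E
```

```text
pics
{'time_s': 0.0, 'joint_positions': array([-1.24571682e+00,  9.18448388e-02,  1.23185430e+00, -2.87596184e-05,
        1.81982366e+00, -5.66606403e-02]), 'qd': array([ 0.00016843,  0.001072  , -0.00052671,  0.00021178,  0.00077141,
       -0.00116549]), 'effort': array([ 1.17112933e-03, -4.46450400e+01, -4.06444824e+01,  6.98230765e-02,
        2.92020041e-02, -1.33653648e-04]), 'position': array([ 0.22344781, -0.5565526 ,  0.2385331 ]), 'tcp_rot': array([[-6.42870539e-04,  9.28020429e-01,  3.72528750e-01],
       [ 1.82015289e-03,  3.72529295e-01, -9.28018648e-01],
       [-9.99998137e-01,  8.14634320e-05, -1.92862718e-03]]), 'ft_force': array([ 0.05618274,  0.14654799, -0.38516085]), 'torque': array([-0.02547542, -0.06817499,  0.00193241]), 'width': 0.08794624667303493}
top {'fx': 428.6840226670135, 'fy': 428.6840226670135, 'cx': 313.3236389071265, 'cy': 207.35249018682674, 'rvec': array([ 2.17501519, -2.15908344,  0.11328368]), 'tvec': array([-0.00298565,  0.52006004,  0.95279449])}
side {'fx': 426.8575590774853, 'fy': 426.8575590774853, 'cx': 311.12815339305104, 'cy': 198.8843860337998, 'rvec': array([ 0.51078472, -2.61760317,  1.34473118]), 'tvec': array([0.48412901, 0.17323899, 0.72648464])}
```

View pics/top0.png

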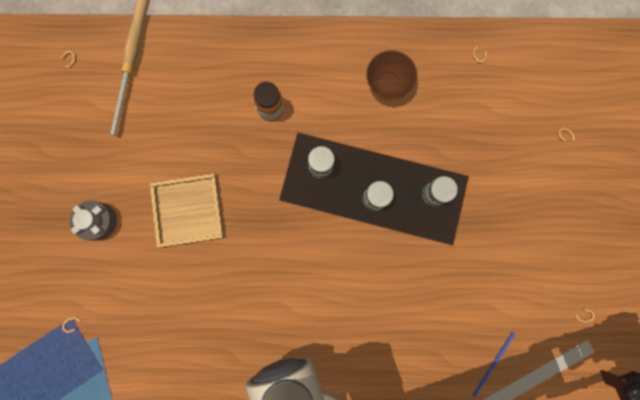

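View pics/side0.png

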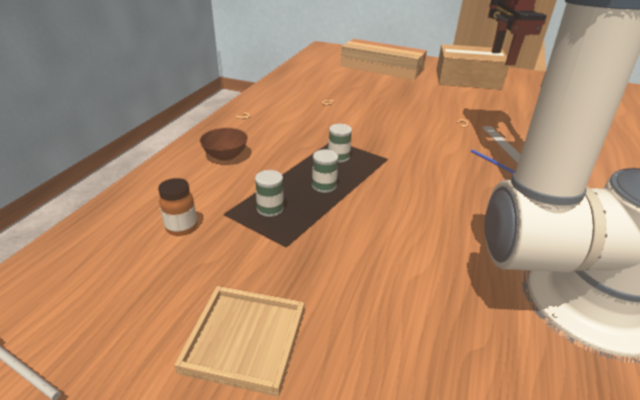

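The top view shows three tin lids on the black mat at about (321,160), (379,194) and (441,190), with the tray at about (187,210). The side view agrees. Next I'll measure them.

```bash
cat > h.py <<'E'
import cv2,numpy as np
def cast(d,u,v,z):
    R,_=cv2.Rodrigues(d["rvec"]);C=-R.T@d["tvec"]
    r=R.T@np.array([(u-d["cx"])/d["fx"],(v-d["cy"])/d["fy"],1.]);return C+r*(z-C[2])/r[2]
def depthpt(d,u,v):
    R,_=cv2.Rodrigues(d["rvec"]);Z=float(d["range_z"][int(v),int(u)])
    return R.T@(Z*np.array([(u-d["cx"])/d["fx"],(v-d["cy"])/d["fy"],1.])-d["tvec"])
E
python3 - <<'E'
from h import *
d=dict(np.load("top0.npz")); c=d["color"]; h=cv2.cvtColor(c,cv2.COLOR_RGB2HSV)
# lid by depth: height above z 0.07 near mat
v,u=np.mgrid[0:400,0:640]; R,_=cv2.Rodrigues(d["rvec"])
Z=d["range_z"]; P=np.stack([(u-d["cx"])/d["fx"]*Z,(v-d["cy"])/d["fy"]*Z,Z],-1)-d["tvec"]; W=P@R
m=((W[...,2]>.074)&(Z>0)).astype(np.uint8); m[:, :290]=0; m[:145]=0;m[225:]=0;m[:,470:]=0
col=((h[...,1]<70)&(h[...,2]>130)).astype(np.uint8); col[:, :290]=0; col[:135]=0;col[225:]=0;col[:,470:]=0
for nm,mm in(("depth",m),("col",col)):
  n,l,st,ce=cv2.connectedComponentsWithStats(mm)
  for i in range(1,n):
    if st[i,4]>100:
      q=W[l==i]; p=cast(d,*ce[i],.084); print(nm,ce[i],st[i],p, "medz",np.median(q[:,2]), (q[:,:2].min(0)+q[:,:2].max(0))/2)
# tray
t=((h[...,0]>10)&(h[...,0]<25)&(h[...,2]>175)).astype(np.uint8);
t[:, :130]=0;t[:,240:]=0;t[:160]=0;t[260:]=0
t=cv2.morphologyEx(t,cv2.MORPH_CLOSE,np.ones((7,7)))
k=max(cv2.findContours(t,0,2)[0],key=cv2.contourArea); r=cv2.minAreaRect(k);b=cv2.boxPoints(r);print(r)
w=np.array([cast(d,*x,.022) for x in b]);print(w,w.mean(0),np.linalg.norm(np.diff(w,axis=0),axis=1))
E
```

```text
depth [320.86666667 159.00588235] [309 147  25  25 510] [ 0.62016646 -0.01488208  0.084     ] medz 0.08407529589479155 [ 0.62020034 -0.01517645]
depth [443.52247191 189.22284644] [431 177  26  26 534] [ 0.55558948 -0.28055073  0.084     ] medz 0.08403472416262925 [ 0.5559104  -0.28133553]
depth [379.57088123 193.92337165] [367 181  26  26 522] [ 0.54431727 -0.14213993  0.084     ] medz 0.08393354018083643 [ 0.54527201 -0.14218599]
col [320.66407767 158.66796117] [308 146  26  26 515] [ 0.6209128  -0.01443637  0.084     ] medz 0.0840601731574157 [ 0.54320162 -0.01349155]
col [443.84015595 188.75633528] [431 177  26  25 513] [ 0.55661408 -0.28126287  0.084     ] medz 0.08412020511504996 [ 0.50695963 -0.16514468]
col [379.60305344 193.53435115] [367 181  26  26 524] [ 0.54516594 -0.14221695  0.084     ] medz 0.08393354018083643 [ 0.50180119 -0.09207645]
((184.5, 209.49996948242188), (98.99998474121094, 108.99998474121094), 90.0)
[[0.62827626 0.42813804 0.022     ]
 [0.63012818 0.17455054 0.022     ]
 [0.40149448 0.16870512 0.022     ]
 [0.39967007 0.41618896 0.022     ]] [0.51489225 0.29689567 0.022     ] [0.25359426 0.22870841 0.24749056]
```

```bash
python3 - <<'E'
from h import *
d=dict(np.load("top0.npz"))
v,u=np.mgrid[0:400,0:640]; R,_=cv2.Rodrigues(d["rvec"])
Z=d["range_z"]; P=np.stack([(u-d["cx"])/d["fx"]*Z,(v-d["cy"])/d["fy"]*Z,Z],-1)-d["tvec"]; W=P@R
t=((W[...,2]>.006)&(W[...,2]<.03)).astype(np.uint8)
t[:, :130]=0;t[:,240:]=0;t[:160]=0;t[260:]=0
t=cv2.morphologyEx(t,cv2.MORPH_OPEN,np.ones((3,3)))
k=max(cv2.findContours(t,0,2)[0],key=cv2.contourArea); r=cv2.minAreaRect(k);b=cv2.boxPoints(r);print(r)
w=np.array([cast(d,*x,.022) for x in b]);print(w,w.mean(0),np.linalg.norm(np.diff(w,axis=0),axis=1))
from station import sense
s=sense();Rt=s["tcp_rot"];p=s["position"]
for n,q in dict(A=(.6202,-.0148,.25),B=(.545,-.1422,.25),C=(.556,-.281,.25),T=(*w.mean(0)[:2],.25)).items(): print(n,100*Rt.T@(np.array(q)-p))
# gripper directions: jaw axis (tool z) in world
print(np.degrees(np.arctan2(Rt[1,2],Rt[0,2])))
E
```

```text
((186.0221405029297, 210.2744903564453), (65.03096771240234, 68.1817626953125), 81.57302856445312)
[[0.57421477 0.38473447 0.022     ]
 [0.59878896 0.22945707 0.022     ]
 [0.45009348 0.20302434 0.022     ]
 [0.42626017 0.35592874 0.022     ]] [0.51233935 0.29328616 0.022     ] [0.15720993 0.15102659 0.15475071]
A [ -1.07138571  57.00128816 -35.49790682]
B [ -1.08753404  45.27612359 -26.47691713]
C [ -1.11037644  41.12560932 -13.18642769]
T [ -1.0159704   58.47025705 -68.10694031]
-68.12558615252846
```

Tin heights measure 0.084 m and the tray sides 151–157 mm, both as expected. Centres: A (.620,-.015), B (.545,-.142), C (.556,-.281), tray (.512,.293). I'll go to C first.

Call:
jog_arm:
  series:
    - [[0,2.4,-0.8,0],[0,2.4,-0.8,0],[0,2.4,-0.8,0],[0,2.4,-0.8,0],[0,2.4,-0.8,0],[0,2.4,-0.8,0],[0,2.4,-0.8,0],[0,2.4,-0.8,0],[0,2.4,-0.8,0],[0,2.4,-0.8,0]]
  jaw: 8.78

```text
time_s: 0.93
position: [0.4172, -0.3921, 0.2391]
tcp_rot: [[-0.001, 0.928, 0.373], [0.001, 0.373, -0.928], [-1.0, -0.0, -0.001]]
ft_force: [0.1, -0.9, 0.0]
width: 0.0876
```

Call:
jog_arm:
  series:
    - [[0,2.4,-0.8,0],[0,2.4,-0.8,0],[0,2.4,-0.8,0],[0,2.4,-0.8,0],[0,2.4,-0.8,0],[0,2.4,-0.8,0],[0,2.4,-0.4,0],[0,0,0,0],[0,0,0,0]]

```text
time_s: 1.68
position: [0.5534, -0.2815, 0.2386]
tcp_rot: [[-0.002, 0.927, 0.374], [0.001, 0.374, -0.927], [-1.0, -0.001, -0.001]]
ft_force: [-0.0, -0.6, -1.1]
width: 0.0875
```

```bash
cat > go.py <<'E'
import sys;from h import *
from station import sense
s=sense();Rt=s["tcp_rot"];p=s["position"];print(s["time_s"],p,s["ft_force"],s["width"],"tilt",Rt[:,0])
q=np.array([float(a) for a in sys.argv[1:4]]);print("tool cm",100*Rt.T@(q-p))
E
python3 go.py .556 -.281 .052
python3 - <<'E'
from h import *
from station import sense,optics
s=sense();d=optics.get_image("wrist");cv2.imwrite("pics/w1.png",d["color"][:,:,::-1])
T=d["tool_from_camera"];Z=d["range_z"];v,u=np.mgrid[0:400,0:640]
P=np.stack([(u-d["cx"])/d["fx"]*Z,(v-d["cy"])/d["fy"]*Z,Z],-1)@T[:3,:3].T+T[:3,3]
W=P@s["tcp_rot"].T+s["position"]
m=((W[...,2]>.078)&(W[...,2]<.09)&(Z>0)).astype(np.uint8)
n,l,st,ce=cv2.connectedComponentsWithStats(m)
for i in range(1,n):
  if st[i,4]>150: q=W[l==i];print(ce[i],st[i],(q.min(0)+q.max(0))/2,np.ptp(q,axis=0))
E
```

```text
1.6833 [ 0.55340583 -0.28151598  0.23858137] [-0.00769395 -0.61729752 -1.08277353] 0.08749323592570711 tilt [-1.73051962e-03  6.60451653e-04 -9.99998285e-01]
tool cm [18.65769011  0.28518767  0.07281707]
[79.00074766 22.33869159] [  46    0   65   51 2675] [ 0.61920685 -0.01534069  0.08229963] [0.05004617 0.05659634 0.00857412]
[188.07739666 143.60070361] [ 161  117   55   54 2274] [ 0.54617527 -0.14336384  0.08214691] [0.05489796 0.05478585 0.00797568]
[314.35187058 181.92871587] [ 289  157   51   51 1978] [ 0.55764518 -0.28224129  0.08191862] [0.05503335 0.05487678 0.00758151]
```

Call:
jog_arm:
  series:
    - [[2,0.3,0,0],[2.5,0,0,0],[2.5,0,0,0],[2.5,0,0,0],[2.5,0,0,0],[2.5,0,0,0],[2,0,0,0],[1.5,0,0,0],[0.6,0,0,0],[0,0,0,0]]

```text
time_s: 2.57
position: [0.554, -0.2815, 0.0516]
tcp_rot: [[-0.003, 0.929, 0.371], [0.002, 0.371, -0.929], [-1.0, -0.002, -0.003]]
ft_force: [0.1, 1.0, 0.2]
width: 0.0879
```

Call:
jog_arm:
  series:
    - [[0,0,0,0],[0,0,0,0],[0,0,0,0],[0,0,0,0],[0,0,0,0],[0,0,0,0],[0,0,0,0]]
  jaw: 3

```text
time_s: 3.15
position: [0.5564, -0.2818, 0.0547]
tcp_rot: [[0.002, 0.928, 0.372], [-0.002, 0.372, -0.928], [-1.0, 0.001, 0.002]]
ft_force: [1.4, -2.5, 2.5]
width: 0.056
```

Call:
jog_arm:
  series:
    - [[-0.5,0,0,0],[-1,0,0,0],[-1,0,0,0],[-1,0,0,0],[-1,0,0,0],[-0.5,0,0,0],[0,0,0,0],[0,0,0,0],[0,0,0,0],[0,0,0,0]]

```text
time_s: 3.98
position: [0.5554, -0.2809, 0.1026]
tcp_rot: [[-0.001, 0.928, 0.373], [0.001, 0.373, -0.928], [-1.0, -0.001, -0.001]]
ft_force: [0.3, -0.0, -5.5]
width: 0.0561
```

Call:
jog_arm:
  series:
    - [[0,0,0,0],[0,0,0,0],[0,0,0,0]]

```text
time_s: 4.23
position: [0.5556, -0.2811, 0.1032]
tcp_rot: [[-0.001, 0.928, 0.373], [0.0, 0.373, -0.928], [-1.0, -0.0, -0.001]]
ft_force: [0.3, 0.1, -5.4]
width: 0.056
```

Call:
jog_arm:
  series:
    - [[0,0,0,0],[0,0,0,0]]

```text
time_s: 4.4
position: [0.5558, -0.2812, 0.1036]
tcp_rot: [[-0.0, 0.928, 0.373], [0.0, 0.373, -0.928], [-1.0, -0.0, -0.0]]
ft_force: [0.7, -0.3, -5.7]
width: 0.0562
```

C weighs about 5.5 N, against 1.3 N for a light tin, so C is the full one. I'll raise it and carry it to the tray.

Call:
jog_arm:
  series:
    - [[-0.7,0,0,0],[-1.4,0,0,0],[-1.8,0,0,0],[-1.8,0,0,0],[-1.8,0,0,0],[-1.8,0,0,0],[-1.2,0.2,-0.5,0],[-0.5,0.3,-1.0,0],[0,0.5,-1.5,0],[0,0.6,-2,0]]

```text
time_s: 5.23
position: [0.5518, -0.2278, 0.2132]
tcp_rot: [[-0.0, 0.928, 0.372], [0.0, 0.372, -0.928], [-1.0, -0.0, -0.0]]
ft_force: [1.2, 0.6, -5.9]
width: 0.0559
```

Call:
jog_arm:
  series:
    - [[0,0.6,-2,0],[0,0.6,-2,0],[0,0.6,-2,0],[0,0.6,-2,0],[0,0.6,-2,0],[0,0.6,-2,0],[0,0.6,-2,0],[0,0.6,-2,0],[0,0.6,-2,0],[0,0.6,-2,0]]

```text
time_s: 6.07
position: [0.5318, -0.0183, 0.2122]
tcp_rot: [[-0.002, 0.928, 0.374], [0.001, 0.374, -0.928], [-1.0, -0.002, -0.002]]
ft_force: [0.4, -0.4, -4.8]
width: 0.0563
```

Call:
jog_arm:
  series:
    - [[0,0.6,-2,0],[0,0.6,-2,0],[0,0.6,-2,0],[0,0.6,-2,0],[0,0.6,-2,0],[0,0.6,-2,0],[0,0.6,-2,0],[0,0.6,-2,0],[0,0.6,-2,0],[0,0.6,-2,0]]

```text
time_s: 6.9
position: [0.5125, 0.1891, 0.2123]
tcp_rot: [[-0.002, 0.928, 0.374], [-0.0, 0.374, -0.928], [-1.0, -0.002, -0.001]]
ft_force: [0.1, 0.2, -5.7]
width: 0.0564
```

Call:
jog_arm:
  series:
    - [[0,0.6,-2,0],[0,0.6,-2,0],[0,0.6,-2,0],[0,0.4,-1.5,0],[0,0.2,-0.8,0],[0,0,0,0],[0,0,0,0],[0,0,0,0]]

```text
time_s: 7.57
position: [0.5054, 0.2724, 0.2133]
tcp_rot: [[-0.001, 0.928, 0.372], [-0.001, 0.372, -0.928], [-1.0, -0.001, 0.001]]
ft_force: [0.5, -0.7, -5.0]
width: 0.0561
```

```bash
python3 go.py .512 .293 .1; python3 - <<'E'
from h import *
from station import optics
d=optics.get_image("side");cv2.imwrite("pics/s2.png",d["color"][:,:,::-1])
d=optics.get_image("wrist");cv2.imwrite("pics/w2.png",d["color"][:,:,::-1])
E
```

```text
7.5667 [0.50539951 0.27240521 0.21327388] [ 0.45018204 -0.7073793  -4.96547008] 0.05609944740864147 tilt [-5.04537769e-04 -8.01497526e-04 -9.99999552e-01]
tool cm [11.32539948  1.3879358  -1.67206549]
```

View pics/s2.png

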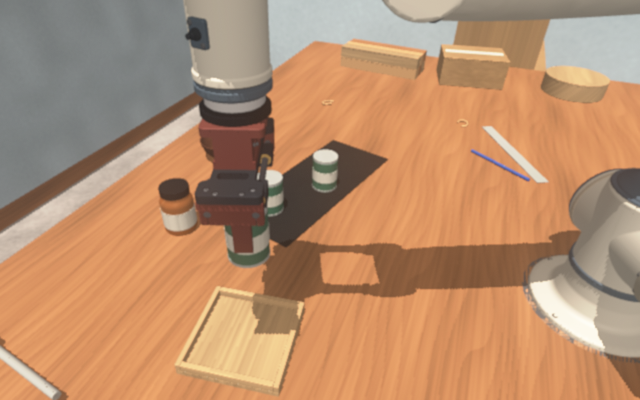

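The side view shows the tin held upright at about (248,240), above the tray at (243,335), with the other two tins undisturbed. I'll centre it over the tray and lower it.

Call:
jog_arm:
  series:
    - [[0,0.7,-0.8,0],[0,0.7,-0.9,0],[1,0,0,0],[2,0,0,0],[2,0,0,0],[2,0,0,0],[2,0,0,0],[2,0,0,0],[1.5,0,0,0],[0.7,0,0,0]]

```text
time_s: 8.5
position: [0.5109, 0.2936, 0.0775]
tcp_rot: [[-0.005, 0.928, 0.373], [-0.002, 0.373, -0.928], [-1.0, -0.005, 0.0]]
ft_force: [-0.0, 0.7, -6.1]
width: 0.0561
```

Call:
jog_arm:
  series:
    - [[0,0,0,0],[0,0,0,0],[0.4,0,0,0],[0.4,0,0,0],[0,0,0,0],[0,0,0,0]]

```text
time_s: 9.0
position: [0.5124, 0.2941, 0.0739]
tcp_rot: [[0.0, 0.928, 0.373], [0.0, 0.373, -0.928], [-1.0, 0.0, -0.0]]
ft_force: [-0.5, 1.2, -5.2]
width: 0.0564
```

```bash
python3 go.py .512 .293 .057; python3 - <<'E'
from h import *
from station import optics
d=optics.get_image("side");cv2.imwrite("pics/s3.png",d["color"][:,:,::-1])
E
```

```text
9.0 [0.51239532 0.29405555 0.07385644] [-0.45485479  1.155507   -5.22020637] 0.056359338399229506 tilt [ 2.36252942e-04  1.02660074e-04 -9.99999967e-01]
tool cm [ 1.6856241  -0.07644568  0.08324047]
```

View pics/s3.png

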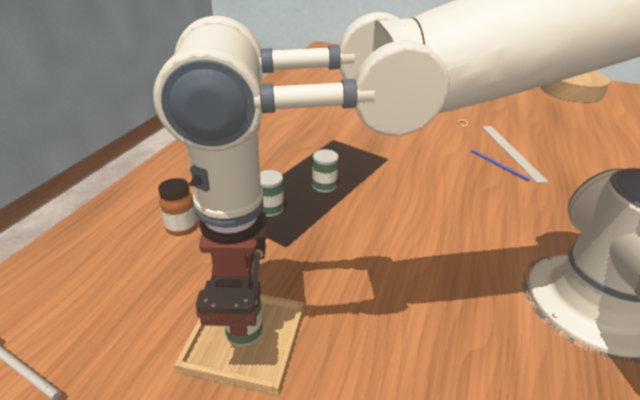

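The tin is over the tray's middle at about (243,325). I'll creep it down.

Call:
jog_arm:
  series:
    - [[0.3,0,0,0],[0.3,0,0,0],[0.3,0,0,0],[0.3,0,0,0],[0,0,0,0],[0,0,0,0]]

```text
time_s: 9.55
position: [0.5121, 0.2939, 0.0611]
tcp_rot: [[-0.001, 0.928, 0.373], [-0.0, 0.373, -0.928], [-1.0, -0.001, 0.0]]
ft_force: [-0.2, 0.6, -5.9]
width: 0.0559
```

Call:
jog_arm:
  series:
    - [[0.2,0,0,0],[0,0,0,0],[0,0,0,0],[0,0,0,0]]

```text
time_s: 9.88
position: [0.5124, 0.2941, 0.0597]
tcp_rot: [[0.0, 0.928, 0.373], [0.0, 0.373, -0.928], [-1.0, 0.0, -0.0]]
ft_force: [-0.3, 0.9, -6.2]
width: 0.0561
```

Call:
jog_arm:
  series:
    - [[0.1,0,0,0],[0,0,0,0],[0,0,0,0],[0,0,0,0]]

```text
time_s: 10.22
position: [0.5124, 0.2941, 0.0587]
tcp_rot: [[0.0, 0.928, 0.373], [0.0, 0.373, -0.928], [-1.0, 0.0, -0.0]]
ft_force: [-0.2, 0.2, -5.1]
width: 0.0559
```

Call:
jog_arm:
  series:
    - [[0.1,0,0,0],[0,0,0,0],[0,0,0,0],[0,0,0,0]]

```text
time_s: 10.55
position: [0.5125, 0.2941, 0.0587]
tcp_rot: [[0.001, 0.928, 0.373], [0.0, 0.373, -0.928], [-1.0, 0.001, -0.0]]
ft_force: [-4.1, -2.0, 5.1]
width: 0.0562
```

Call:
jog_arm:
  series:
    - [[0.1,0,0,0],[0,0,0,0],[0,0,0,0],[0,0,0,0]]

```text
time_s: 10.88
position: [0.5125, 0.2941, 0.0587]
tcp_rot: [[0.001, 0.928, 0.373], [0.001, 0.373, -0.928], [-1.0, 0.001, -0.0]]
ft_force: [-6.4, -2.8, 9.5]
width: 0.0559
```

Call:
jog_arm:
  series:
    - [[0.1,0,0,0],[0,0,0,0],[0,0,0,0],[0,0,0,0]]

```text
time_s: 11.22
position: [0.5126, 0.2942, 0.0587]
tcp_rot: [[0.002, 0.928, 0.373], [0.001, 0.373, -0.928], [-1.0, 0.002, -0.0]]
ft_force: [-8.3, -4.7, 13.6]
width: 0.0561
```

The force went from -5 N to positive and z stopped at 0.0587, so the tin has touched down. I'll ease back 2 mm, release, and rise.

Call:
jog_arm:
  series:
    - [[-0.2,0,0,0],[0,0,0,0],[0,0,0,0]]

```text
time_s: 11.47
position: [0.5127, 0.2942, 0.0587]
tcp_rot: [[0.001, 0.928, 0.373], [0.001, 0.373, -0.928], [-1.0, 0.001, -0.0]]
ft_force: [-4.0, -2.0, 6.6]
width: 0.0564
```

Call:
jog_arm:
  series:
    - [[0,0,0,0],[0,0,0,0],[0,0,0,0],[0,0,0,0],[0,0,0,0],[0,0,0,0],[0,0,0,0]]
  jaw: 8.78

```text
time_s: 12.05
position: [0.5123, 0.2941, 0.0575]
tcp_rot: [[-0.0, 0.928, 0.373], [-0.0, 0.373, -0.928], [-1.0, -0.0, 0.0]]
ft_force: [0.4, 0.1, -0.0]
width: 0.0877
```

```bash
python3 go.py .512 .293 .2
```

```text
12.05 [0.51231987 0.29406992 0.05747701] [ 0.4089427   0.13776573 -0.00676987] 0.08767816308807383 tilt [-1.07741828e-04 -5.49004065e-05 -9.99999993e-01]
tool cm [-14.2522899   -0.07127015   0.08751987]
```

Call:
jog_arm:
  series:
    - [[-0.5,0,0,0],[-1,0,0,0],[-1.5,0,0,0],[-2,0,0,0],[-2.5,0,0,0],[-2.5,0,0,0],[-2.5,0,0,0],[-2.5,0,0,0],[-2,0,0,0],[0,0,0,0]]

```text
time_s: 12.88
position: [0.5136, 0.2947, 0.2348]
tcp_rot: [[0.009, 0.928, 0.373], [0.004, 0.373, -0.928], [-1.0, 0.01, -0.001]]
ft_force: [0.2, 0.4, 1.4]
width: 0.0876
```

Call:
jog_arm:
  series:
    - [[0,-2,0,0],[0,-2,0,0],[0,-2,0,0],[0,-2,0,0],[0,-2,0,0],[0,-1,0,0],[0,0,0,0],[0,0,0,0],[0,0,0,0]]

```text
time_s: 13.63
position: [0.4106, 0.2532, 0.2274]
tcp_rot: [[0.0, 0.928, 0.372], [-0.0, 0.372, -0.928], [-1.0, 0.0, 0.0]]
ft_force: [0.6, 0.0, -0.4]
width: 0.0879
```

```bash
python3 go.py .512 .293 .2;python3 - <<'E'
from h import *
from station import optics
for n in("top","side"):
  d=optics.get_image(n);cv2.imwrite(f"pics/{n}4.png",d["color"][:,:,::-1])
  v,u=np.mgrid[0:400,0:640]; R,_=cv2.Rodrigues(d["rvec"])
  Z=d["range_z"]; P=np.stack([(u-d["cx"])/d["fx"]*Z,(v-d["cy"])/d["fy"]*Z,Z],-1)-d["tvec"]; W=P@R
  m=((W[...,2]>.074)&(W[...,2]<.098)&(Z>0)).astype(np.uint8)
  k,l,st,ce=cv2.connectedComponentsWithStats(m)
  for i in range(1,k):
    if 300<st[i,4]<800 : q=W[l==i];print(n,ce[i],(q.min(0)+q.max(0))/2,np.ptp(q,axis=0),np.median(q[:,2]))
E
```

```text
13.6333 [0.41063446 0.25316078 0.22740227] [ 0.56064313  0.01412359 -0.39078696] 0.08789249626172929 tilt [ 8.85773928e-05 -1.28492840e-05 -9.99999996e-01]
tool cm [ 2.7410733  10.89084937  0.07820655]
top [320.92141454 159.03143418] [ 0.62050719 -0.01519939  0.08135614] [0.05442042 0.05255193 0.01393576] 0.08416534305391996
top [379.53041825 193.94486692] [ 0.54526853 -0.14244486  0.08171642] [0.05453645 0.05410999 0.01523187] 0.08406812585783387
top [177.4770318  207.01943463] [0.51304201 0.29373952 0.0832112 ] [0.0556996  0.05532537 0.01830567] 0.08775812334942915
side [46.88851351 11.94932432] [ 2.16326312 -0.9207538   0.0859782 ] [0.02904769 0.59707855 0.02386235] 0.08570874896700371
side [503.02941176  25.37647059] [ 0.2199303  -1.53948936  0.08601403] [0.37368553 0.05978813 0.02395388] 0.08573117958522897
side [397.22335025  50.2284264 ] [ 0.5781822  -1.00207377  0.07787109] [0.2183039  0.14795245 0.00754256] 0.07836517839362747
side [473.85222672  62.25506073] [ 0.29838391 -0.98905273  0.08598415] [0.24429818 0.15262899 0.02395141] 0.0861165432785152
side [268.92873563 178.91034483] [ 0.61966008 -0.01427094  0.08106476] [0.05471474 0.05586059 0.0139468 ] 0.08487299004768169
side [175.82451253 198.39832869] [0.75864356 0.109984   0.08600423] [0.05700603 0.05106894 0.02395998] 0.0829158032673507
```

View pics/side4.png

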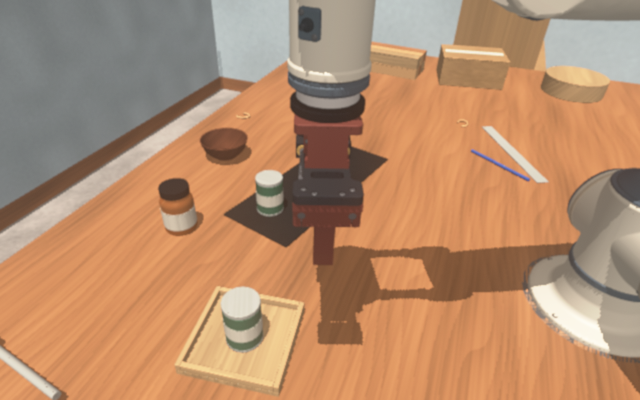

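View pics/top4.png

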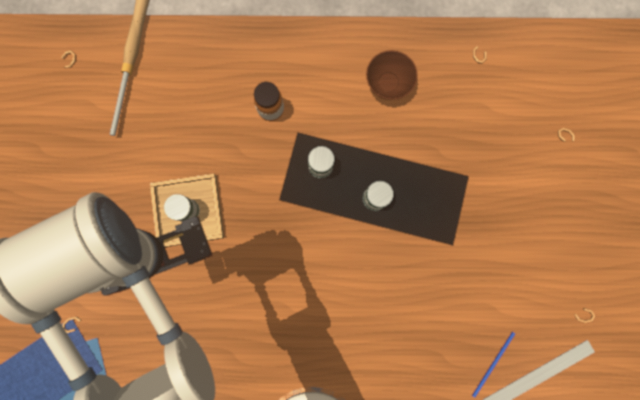

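The tin stands upright in the tray: its lid is at (177,207) in the top view and (242,300) in the side view. Its centre is (.513,.294) with the lid at z = 0.088, which is right for the 8 mm tray floor. The light tins at (321,159) and (380,194) haven't moved, and the arm is clear.

```bash
python3 -c "
from station import job
print(job.sign_off())"
```

```text
the job is handed in; nothing more can be done
None
```

The full tin is standing upright in the tray and the job is handed in; the sign-off reports no verdict.

- **Finding it:** I lifted one tin, C, the one farthest to the robot's right. It weighed about 5.5 N (roughly 0.55 kg), against 1.3 N for a light tin, so I did not lift the other two.
- **Placing it:** I carried C over at a safe height and crept it down until the wrist force showed contact. Then I let go and backed the arm away.
- **Last checks:**
  - **Full tin:** its centre is within about 2 mm of the measured tray centre, and its lid is at 0.088 m, as expected on the 8 mm tray floor.
  - **Light tins:** both are upright and within 1 mm of where they began.
  - **Arm and time:** the arm is clear of everything, and the clock stood at about 14 s of the 64 s allowed.

No final check failed. An early colour mask for the tray gave wrong sides (about 0.25 m), so I used the depth image instead, which gave 151–157 mm.

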